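# Set up the raclette grill

## Robot

A 7-joint arm with a two-finger parallel gripper is mounted at the origin on the work surface. World frame = base frame: x ahead of the robot, y to its left, z up, the work surface at z = 0. Lengths are in m, angles in rad, forces in N, time in s.
With the tool pointing down it reaches from about 0.4 to 0.875 m from the base axis. Payload 19.3 kg.
Tool frame: the origin (TCP) lies on the centre line of the jaws, within the pads' length; the fingertips stand 14 mm ahead of it and the grasp point (between the pads) lies 5 mm behind it; z points along the fingers, y is the line along which they close (so a half turn about z gives the same grasp; the last joint's range is limited). The gripper opens to 85 mm and grips with 20 to 120 N. Pads are 22 mm wide; open, the fingers measure 114 mm over their backs; the gripper's body (76 mm by 85 mm) begins 54 mm behind the grasp point. The pads swing forward as they close: fully open they stand 13 mm farther back than shut.
Start: joints at [1.272, 0.521, -0.036, 1.599, 0.021, 1.021, -0.113], TCP at [0.142, -0.609, 0.245] pointing down, gripper open.
Joint ranges: [-2.91, 2.91], [-0.3, 2.13], [-1.5, 1.42], [0.17, 2.43], [-1.26, 4.41], [0.16, 1.93], [-2.52, 2.52]. Speed limits (rad/s): [1.89, 1.89, 2.39, 2.39, 3.01, 3.01, 3.01].

## Interface

Orientations are given as [roll, pitch, yaw] about the fixed x, y, z axes, in that order (R = Rz(yaw) Ry(pitch) Rx(roll)).
In Python, from workcell import bot, grab_frame, regions_of gives the robot as it stands. The module is installed in compiled form; this text tells all that it offers.
- The arm moves only by the tool play_rows, never from a script. Its argument "plan" is a list of rows, each a list of 3 entries, a list of its own where there are three numbers: the shift along the tool's x, y, z in units of 2.5 cm (1.0 is 2.5 cm), then the turn, a rotation vector about the tool's x, y, z in units of 0.15 rad (1.0 is 0.15 rad), then the closure, from -1 (fully open) to 1 (shut). In form: [[[tx, ty, tz], [rx, ry, rz], jaw], ...]. A call has 1 to 20 rows; each row shifts and turns the commanded pose from where the row before left it, along the tool's axes as they then stand; what a row does not reach is not made up. A row lasts 1/8 s, in which the tool goes at most 62.5 mm and 10.7 degrees, less where a joint would pass 70% of its speed; a pose out of reach is approached as far as the arm can. A call with a number of a shift or a turn outside -1 to 1 is refused whole. A call with a gripper value outside its range is refused whole. The fingers move at their own pace and stop on an object; "newtons" is the grip in N (left out, the last holds). Time passes only in rows, so rows that do not move let the fingers close. It gives the time, the measured TCP pose, the force, the opening and the grip force at its end, in the units of the state.
- bot.observe(): the state, without advancing time (a new reading comes with each control period).
- grab_frame(name): name is "side" or "top" or "wrist"; returns a dict with "pixels" (480x640x3 uint8, red, green, blue), "depth" (480x640 float32, m along the optical axis (not along the pixel's ray), 0 where there is no reading), "camera_matrix" (3x3 intrinsics, pixels), "R" (3x3) and "t" (3): a world point X has camera coordinates R X + t. Camera axes: x right, y down, z forward; pixel columns grow to the right and rows downward; lengths in m; the calibration is good to about 2 mm. A picture is of the moment at which its call begins.
- bot.job_done(): hands the job in; it is judged then, once.
Trained networks look in the newest picture that a camera, given by its name, has taken for a name from the list of things; names that differ only in an ending like _2 or _b are one class to them, and where a whole thing is asked for, a point or a joint stands for the part that bears it (a point fixed in the world has none). Each returns a list of dicts, best first, with "p" (0 to 1); they miss things now and then, are a little off and sometimes report something else, mostly with a low value. They report only what shows in the picture. A call takes as long as a camera call. They do not tell look-alikes from the thing itself.
- regions_of(thing, camera): "mask" (480x640 bool, what is visible of it) and "box" ([left, top, right, bottom] in pixels, round what is visible of it).
The state is a dict: "clock": time; "qpos": joint angles; "qd": joint speeds; "joint_efforts": joint torques, N m; "position": TCP position; "tool_rot": TCP orientation; "force": force on the tool from outside, world axes, zero at the start; "moment": the same for the moment, N m; "grip_width": finger opening in m; "finger_force": force on a finger pad.
Only numpy, scipy, OpenCV 4.12 (cv2) and the standard library are available. Lean on these libraries where they do the work, as an engineer would, in place of code of your own. Each camera call takes 0.05 s, during which the arm holds its last target. There are 200 camera calls.

## Task

Get the raclette grill ready: put every wooden scraper lying in front of it flat into the white tray, and slide every pan that is out on the counter, right way up, into the bay of its handle's colour until it is fully home against the back. Only when all that is done, turn the grill's knob clockwise past its click so that it stays on. Leave the mug, bowl, bottle and jar standing where they are.

Things in the scene. Friction and masses are not known exactly. Their poses are not given: they have to be found in the camera images.
- grill: black raclette grill, fixed, 332 mm wide, 172 deep, hood top 92 high (ribs 99). Origin: middle of front lower edge; x into the grill, y left. Three slots (bays) open at the front x = 0, at y = 105, 0, -105: 88 wide, deck at height 24, roof 47, back stop at x = 95; 17 mm walls between, noses rounded. Colour tabs above them: red left (+y), yellow middle, green right
- pan_red: raclette pan, red handle, about 0.22 kg (None if absent), flat on the counter: dark slab 90 mm long (x), 84 wide (y), 12 thick; origin at the centre of its underside, z up. Handle to -x: steel neck 16 wide, then an upright red fin to grip, 14 wide (y), 40 long (x), from 4 to 50 mm above the underside, centred at x = -110 mm
- bay_red (a point): red (left) bay: where the pan's origin lies when fully home against the back stop: on the deck, 50 mm behind the grill's front face; axes as the grill's. The slab's rear edge is then 5 mm inside the front face; the handle stands out in front, fin centred 60 mm before the face
- pan_yellow: raclette pan, yellow handle, about 0.22 kg (None if absent), flat on the counter: dark slab 90 mm long (x), 84 wide (y), 12 thick; origin at the centre of its underside, z up. Handle to -x: steel neck 16 wide, then an upright yellow fin to grip, 14 wide (y), 40 long (x), from 4 to 50 mm above the underside, centred at x = -110 mm
- bay_yellow (a point): yellow (middle) bay: where the pan's origin lies when fully home against the back stop: on the deck, 50 mm behind the grill's front face; axes as the grill's. The slab's rear edge is then 5 mm inside the front face; the handle stands out in front, fin centred 60 mm before the face
- pan_green: raclette pan, green handle, about 0.22 kg (None if absent), flat on the counter: dark slab 90 mm long (x), 84 wide (y), 12 thick; origin at the centre of its underside, z up. Handle to -x: steel neck 16 wide, then an upright green fin to grip, 14 wide (y), 40 long (x), from 4 to 50 mm above the underside, centred at x = -110 mm
- bay_green (a point): green (right) bay: where the pan's origin lies when fully home against the back stop: on the deck, 50 mm behind the grill's front face; axes as the grill's. The slab's rear edge is then 5 mm inside the front face; the handle stands out in front, fin centred 60 mm before the face
- scraper_a: wooden scraper (None if absent), about 50 g, 140 mm long (x): handle 20 wide, 16 high from x = -70 to 30 mm, then a flat blade 36 wide, 7 thick to x = 70. Origin at mid-length on the underside; balances near there. Lies on the counter in front of the grill
- scraper_b: wooden scraper (None if absent), about 50 g, 140 mm long (x): handle 20 wide, 16 high from x = -70 to 30 mm, then a flat blade 36 wide, 7 thick to x = 70. Origin at mid-length on the underside; balances near there. Lies on the counter in front of the grill
- tray: scraper tray, fixed, white ceramic, 190 mm (x) by 130 mm (y), walls 5 mm thick and 15 mm high, floor 5 mm thick; origin under its centre on the counter, z up. Both scrapers fit side by side along its x
- knob (a joint): angle of the grill's knob, rad: 0 = off (start), grows clockwise seen from above; a sprung detent holds it at 0 and at 1.2 (on), both end stops, crest at 0.6: let go before it and it springs back, beyond it, it snaps on. Takes up to about 0.25 N m
- knob_grip (a point): grip point of the grey knob on the hood: on its vertical axis, 123 mm above the counter; turns with it. The grip is an upright bar 58 mm long along this point's x (the grill's x when off), 14 wide; its top is 12 mm above this point; it stands on a disc of 30 mm radius whose top is 19 mm below it
- mug: blue mug, 76 mm across, 90 mm high; stands loose on the counter, origin under its centre; leave alone
- bowl: white bowl of lemons, 120 mm across, 62 mm high; stands loose on the counter, origin under its centre; leave alone
- oil: green oil bottle, 60 mm across, 190 mm high; stands loose on the counter, origin under its centre; leave alone
- jar: amber jar, 80 mm across, 110 mm high; stands loose on the counter, origin under its centre; leave alone
Not all that is in view belongs to the job. Leave any turquoise look-alike of the pan_red alone.

How it is judged:
By the outcome, as a careful person would: the job done as asked, in the order asked, and still so for the second after the job is handed in, with the robot touching nothing.
Of pan_red, pan_yellow, pan_green only 2 to 3 are there at a start; the rules pass over those that are not, and their reading is None.
Of scraper_a, scraper_b only 1 to 2 are there at a start; the rules pass over those that are not, and their reading is None.
At some moment in a run one of scraper_a, scraper_b, pan_red, pan_yellow, pan_green may be knocked a few centimetres aside while the robot is not near it.
Once in a run the grip may slacken for a moment while it holds something.
It also fails if it takes over 210 s, if anything falls off the work surface, if the arm or the gripper's body presses on something with over 40 N, if the wrist force passes 120 N, or if a joint passes its speed limit or range.

## Working session

There is one attempt and no reset: what is moved stays moved. The work goes in short steps, Python scripts to look and compute and a tool call to move; the robot and the scene stay as the last step left them, time stands still between calls to the robot, and variables do not carry over. Pictures are saved under pics/ and viewed, at most 14 in all, crops included, and the job is handed in when it is done.

Besides the shell and the picture viewer there is one more tool, called after "Request:" as a command line: name --argument value ..., lists and objects as JSON in quotes. play_rows: Moves the arm, as the interface text tells. Its arguments: {"type":"object","properties":{"plan":{"type":"array"},"newtons":{"type":"number"}},"required":["plan"]}

```bash
mkdir -p pics
cat > h.py <<'E'
import numpy as np, cv2
from workcell import bot, grab_frame, regions_of
def save(f,name,box=None,s=1):
    im=cv2.cvtColor(f["pixels"],cv2.COLOR_RGB2BGR)
    if box: im=im[box[1]:box[3],box[0]:box[2]]
    if s!=1: im=cv2.resize(im,None,fx=s,fy=s,interpolation=cv2.INTER_CUBIC)
    cv2.imwrite("pics/"+name,im)
def cloud(f):
    K=f["camera_matrix"];d=f["depth"]
    v,u=np.mgrid[:480,:640]
    c=np.stack([(u-K[0,2])/K[0,0]*d,(v-K[1,2])/K[1,1]*d,d],-1)
    P=(c-f["t"])@f["R"]
    P[d<=0]=np.nan
    return P
E
python3 - <<'E'
from h import *
s=bot.observe(); print({k:np.round(v,3) for k,v in s.items()})
for c in ["top","side"]:
    f=grab_frame(c); save(f,c+"0.png"); P=cloud(f)
    print(c,np.round(-f["R"].T@f["t"],3))
    for n in ["grill","pan_red","pan_yellow","pan_green","scraper_a","tray","knob","mug","bowl","oil","jar"]:
        for r in regions_of(n,c):
            if r["p"]<.2: continue
            Q=P[r["mask"]]; Q=Q[~np.isnan(Q[:,0])]
            print(n,round(r["p"],2),np.round(r["box"]),np.round(np.median(Q,0),3) if len(Q) else None, np.round(np.percentile(Q[:,2],97),3) if len(Q) else None)
E
```

```text
{'clock': np.float64(0.0), 'qpos': array([ 1.272,  0.522, -0.036,  1.6  ,  0.021,  1.021, -0.113]), 'qd': array([-0.001, -0.001, -0.   , -0.001,  0.001,  0.001,  0.001]), 'joint_efforts': array([-0.0000e+00, -9.2711e+01,  1.9800e+00, -3.6992e+01,  1.8000e-02,
        8.0000e-03, -0.0000e+00]), 'position': array([ 0.142, -0.608,  0.245]), 'tool_rot': array([-3.14 ,  0.   ,  0.229]), 'force': array([-0.024,  0.488, -0.435]), 'moment': array([-0.003, -0.022, -0.047]), 'finger_force': np.float64(0.0), 'grip_width': np.float64(0.085)}
top [ 0.385 -0.033  1.994]
grill 0.88 [268. 147. 381. 209.] [ 0.698 -0.018  0.094] 0.108
pan_red 0.89 [232. 231. 256. 284.] [0.485 0.25  0.013] 0.048
pan_red 0.65 [374. 287. 408. 346.] [ 0.284 -0.237  0.012] 0.049
pan_red 0.42 [374. 221. 407. 275.] [ 0.504 -0.235  0.013] 0.051
pan_yellow 0.7 [369. 220. 408. 276.] [ 0.504 -0.235  0.013] 0.05
pan_green 0.93 [421. 219. 456. 274.] [ 0.501 -0.376  0.013] 0.051
tray 0.76 [171. 229. 213. 286.] [0.462 0.415 0.006] 0.019
tray 0.67 [271. 148. 380. 209.] [ 0.697 -0.019  0.094] 0.108
knob 0.81 [331. 166. 353. 189.] [ 0.
[... 621 characters left out ...]
] [ 0.29  -0.222  0.011] 0.016
pan_yellow 0.74 [343. 213. 410. 238.] [ 0.488 -0.237  0.012] 0.048
pan_green 0.73 [380. 190. 427. 226.] [ 0.488 -0.362  0.012] 0.049
scraper_a 0.86 [278. 268. 326. 296.] [0.468 0.066 0.011] 0.018
scraper_a 0.3 [214. 290. 273. 347.] [0.473 0.259 0.012] 0.049
tray 0.98 [144. 315. 236. 400.] [0.459 0.419 0.005] 0.016
knob 0.9 [275. 182. 294. 201.] [ 0.676 -0.065  0.11 ] 0.136
mug 0.56 [129. 251. 180. 298.] [0.683 0.334 0.055] 0.09
bowl 0.98 [331. 161. 372. 191.] [ 0.669 -0.333  0.046] 0.061
oil 0.96 [396. 121. 418. 179.] [ 0.582 -0.491  0.093] 0.188
oil 0.21 [345. 212. 409. 236.] [ 0.488 -0.237  0.012] 0.048
jar 0.55 [106. 290. 143. 342.] [0.603 0.473 0.08 ] 0.112
```

Run:
```python
from h import *
f=cv2.imread("pics/top0.png"); cv2.imwrite("pics/top0c.png",cv2.resize(f[130:360,150:510],None,fx=2.2,fy=2.2,interpolation=cv2.INTER_CUBIC))
```

```text
(no output)
```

View pics/top0c.png

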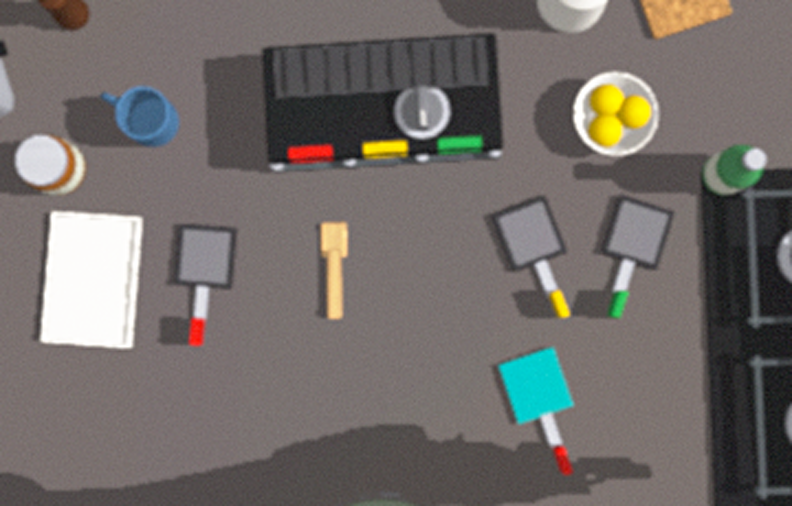

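View pics/side0.png

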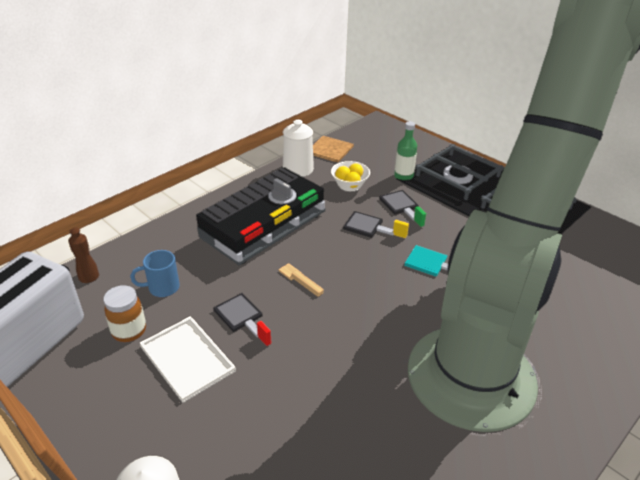

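The top crop shows three dark pans: red handle at (205,270), yellow at (530,250) and green at (635,250). It also shows one scraper at (335,270) and the white tray at (90,280). The pan at (535,400) also has a red handle, but its slab is turquoise, so it is the look-alike to leave alone. The real pan_red is the dark-slab one beside the tray.

```bash
cat >> h.py <<'E'
def rect(xy):
    (c,(w,h),a)=cv2.minAreaRect((xy*1000).astype(np.float32)); 
    if w<h: w,h,a=h,w,a+90
    return np.round(np.array(c)/1000,4),round(w),round(h),round(np.deg2rad((a+90)%180-90),3)
FIN={"red":lambda p:(p[...,0]>140)&(p[...,1]<60)&(p[...,2]<70),
 "yellow":lambda p:(p[...,0]>150)&(p[...,1]>110)&(p[...,2]<70),
 "green":lambda p:(p[...,1]>90)&(p[...,0]<60)&(p[...,2]<110)}
def pan(f,P,c,near,rad=.13):
    """fin top points by colour, slab points by height and darkness"""
    px=f["pixels"].astype(int); d=np.hypot(P[...,0]-near[0],P[...,1]-near[1])
    m=d<rad
    fin=P[m&FIN[c](px)&(P[...,2]>.04)&(P[...,2]<.09)][:,:3]
    sl=P[m&(P[...,2]>.007)&(P[...,2]<.017)&(px.max(-1)-px.min(-1)<30)&(px.max(-1)<135)]
    # keep biggest component
    fc=np.median(fin[:,:2],0); s=sl[:,:2]
    sc=np.array(rect(s)[0]); r=rect(s)
    v=sc-fc
    return dict(fin=np.round(fc,4),finz=np.round(np.median(fin[:,2]),4),n=len(fin),finrect=rect(fin[:,:2]),slab=r,dist=round(np.hypot(*v),4),yaw=round(np.arctan2(v[1],v[0]),3))
E
python3 - <<'E'
from h import *
for c in ["top","side"]:
    f=grab_frame(c);P=cloud(f);px=f["pixels"].astype(int)
    for k,n in [("red",(.46,.25)),("yellow",(.47,-.245)),("green",(.47,-.375))]:
        try: print(c,k,pan(f,P,k,n,.12 if k=="red" else .09))
        except Exception as e: print(c,k,e)
    b=lambda x0,x1,y0,y1,z0,z1:(P[...,0]>x0)&(P[...,0]<x1)&(P[...,1]>y0)&(P[...,1]<y1)&(P[...,2]>z0)&(P[...,2]<z1)
    print(" hood",rect(P[b(.55,.85,-.25,.25,.082,.1)][:,:2]))
    print(" knobbar",rect(P[b(.55,.85,-.25,.25,.125,.15)][:,:2]))
    print(" disc",rect(P[b(.55,.85,-.15,.0,.1,.15)][:,:2]))
    m=b(.35,.58,-.02,.17,.004,.03)&(px[...,0]-px[...,2]>40); print(" scraper",rect(P[m][:,:2]),m.sum())
    h=m&(P[...,2]>.012);print(" handle",rect(P[h][:,:2]))
    print(" tray",rect(P[b(.33,.58,.34,.5,.002,.03)&(px.min(-1)>150)][:,:2]))
E
```

```text
top red {'fin': array([0.382 , 0.2562]), 'finz': np.float64(0.0504), 'n': 51, 'finrect': (array([0.3834, 0.255 ]), 35, 14, np.float64(-0.005)), 'slab': (array([0.457 , 0.2384]), 235, 211, np.float64(-0.087)), 'dist': np.float64(0.0771), 'yaw': np.float64(-0.232)}
top yellow {'fin': array([ 0.4096, -0.2634]), 'finz': np.float64(0.0509), 'n': 51, 'finrect': (array([ 0.4104, -0.2633]), 36, 12, np.float64(0.333)), 'slab': (array([ 0.4748, -0.2434]), 178, 169, np.float64(-1.256)), 'dist': np.float64(0.0682), 'yaw': np.float64(0.297)}
top green {'fin': array([ 0.4075, -0.3459]), 'finz': np.float64(0.0486), 'n': 37, 'finrect': (array([ 0.4081, -0.3452]), 35, 9, np.float64(-0.388)), 'slab': (array([ 0.4687, -0.3739]), 174, 169, np.float64(0.338)), 'dist': np.float64(0.0673), 'yaw': np.float64(-0.429)}
 hood (array([ 0.7056, -0.0194]), 332, 169, np.float64(-1.534))
 knobbar (array([ 0.684 , -0.0747]), 58, 12, np.float64(-0.025))
 disc (array([ 0.7061, -0.0743]), 165, 151, np.float64(0.021))
 scraper (array([0.4682, 0.0607]), 138, 39, np.float64(-0.022)) 332
 handle (array([0.4679, 0.0573]), 1
[... 578 characters left out ...]
p.float64(0.1072), 'yaw': np.float64(0.106)}
side green {'fin': array([ 0.4074, -0.3399]), 'finz': np.float64(0.0462), 'n': 49, 'finrect': (array([ 0.41 , -0.342]), 43, 11, np.float64(-0.364)), 'slab': (array([ 0.4973, -0.3818]), 126, 112, np.float64(0.164)), 'dist': np.float64(0.0992), 'yaw': np.float64(-0.436)}
 hood (array([ 0.7133, -0.0534]), 432, 205, np.float64(-1.408))
 knobbar (array([ 0.7634, -0.1432]), 265, 47, np.float64(-0.748))
 disc (array([ 0.7262, -0.0915]), 141, 119, np.float64(-1.148))
 scraper (array([0.466 , 0.0603]), 141, 39, np.float64(0.001)) 426
 handle (array([0.4525, 0.0634]), 115, 23, np.float64(-0.016))
 tray (array([0.4675, 0.4143]), 207, 135, np.float64(-0.095))
```

Request:
play_rows --plan '[[[0,0,0],[0,0,1],-1],[[0,0,0],[0,0,0.53],-1],[[1,-1,0],[0,0,0],-1],[[1,-1,0],[0,0,0],-1],[[1,-1,0],[0,0,0],-1],[[1,-1,0],[0,0,0],-1],[[1,-1,0],[0,0,0],-1],[[1,-1,0],[0,0,0],-1],[[1,-1,0],[0,0,0],-1],[[1,-1,0],[0,0,0],-1],[[1,-1,0],[0,0,0],-1],[[1,-1,0],[0,0,0],-1],[[1,-1,0],[0,0,0],-1],[[1,-1,0],[0,0,0],-1],[[0.8,-1,0],[0,0,0],-1],[[0,-1,0],[0,0,0],-1],[[0,-1,0],[0,0,0],-1],[[0,-1,0],[0,0,0],-1],[[0,-1,0],[0,0,0],-1],[[0,-1,0],[0,0,0],-1]]' --newtons 80

```text
clock: 3.8
position: [0.4621, -0.1581, 0.2454]
tool_rot: [3.142, -0.0, -0.001]
force: [0.1, 0.0, 0.0]
grip_width: 0.0855
finger_force: 0.0
```

Request:
play_rows --plan '[[[0,-1,0],[0,0,0],-1],[[0,-1,0],[0,0,0],-1],[[0,-1,0],[0,0,0],-1],[[0,-1,0],[0,0,0],-1],[[0,-1,0],[0,0,0],-1],[[0,-1,0],[0,0,0],-1],[[0,-0.8,0],[0,0,0],-1],[[0,0,0],[0,0,0],-1]]'

```text
clock: 4.8
position: [0.4622, 0.0122, 0.2454]
tool_rot: [-3.141, -0.0, 0.001]
force: [0.8, 0.1, -0.2]
grip_width: 0.0854
finger_force: 0.0
```

Run:
```python
from h import *
s=bot.observe(); print({k:np.round(v,3) for k,v in s.items() if k in("clock","qpos","position","tool_rot","grip_width")})
f=grab_frame("wrist"); save(f,"w1.png"); print(np.round(-f["R"].T@f["t"],3),np.round(f["R"],2))
P=cloud(f)
for r in regions_of("scraper_a","wrist"):
    Q=P[r["mask"]];Q=Q[~np.isnan(Q[:,0])]; print(r["p"],r["box"],rect(Q[:,:2]),np.median(Q,0), rect(Q[Q[:,2]>.0125][:,:2]))
```

```text
{'clock': np.float64(4.8), 'qpos': array([ 0.042,  0.271, -0.237,  2.002,  0.082,  0.877, -1.808]), 'position': array([0.462, 0.012, 0.245]), 'tool_rot': array([-3.141e+00, -0.000e+00,  1.000e-03]), 'grip_width': np.float64(0.085)}
[0.531 0.012 0.375] [[ 0.   -1.   -0.  ]
 [-0.96 -0.    0.27]
 [-0.27 -0.   -0.96]]
0.67 [262.4, 132.6, 299.6, 264.3] (array([0.4694, 0.0589]), 139, 36, np.float64(-0.008)) [0.49232117 0.05826353 0.01399423] (array([0.4495, 0.0593]), 99, 20, np.float64(-0.011))
```

View pics/w1.png

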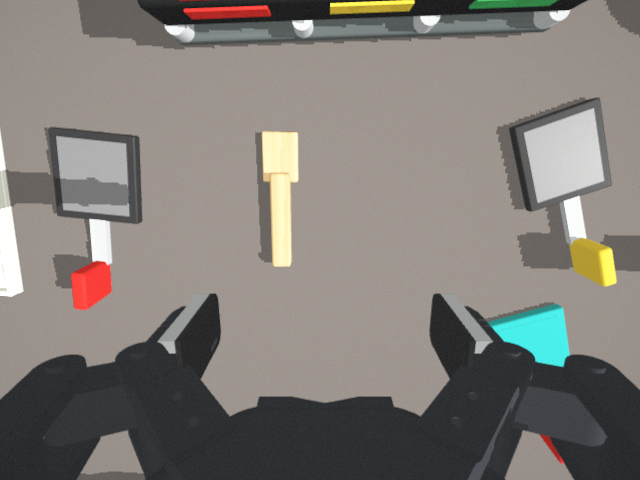

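The wrist view shows the scraper at (280,200) with its blade towards the grill. Its measured sizes of 139x36 and 99x20 mm match the description. The last joint would run out near the tray, so I turn the hand half a turn first.

Request:
play_rows --plan '[[[0,0,0],[0,0,-1],-1],[[0,0,0],[0,0,-1],-1],[[0,0,0],[0,0,-1],-1],[[0,0,0],[0,0,-1],-1],[[0,0,0],[0,0,-1],-1],[[0,0,0],[0,0,-1],-1],[[0,0,0],[0,0,-1],-1],[[0,0,0],[0,0,-1],-1],[[0,0,0],[0,0,-1],-1],[[0,0,0],[0,0,-1],-1],[[0,0,0],[0,0,-1],-1],[[0,0,0],[0,0,-1],-1],[[0,0,0],[0,0,-1],-1],[[0,0,0],[0,0,-1],-1],[[0,0,0],[0,0,-1],-1],[[0,0,0],[0,0,-1],-1],[[0,0,0],[0,0,-1],-1],[[0,0,0],[0,0,-1],-1],[[0,0,0],[0,0,-1],-1],[[0,0,0],[0,0,-1],-1]]'

```text
clock: 7.4
position: [0.4622, 0.0099, 0.2453]
tool_rot: [-3.141, 0.0, 3.003]
force: [-0.1, 0.4, -0.2]
grip_width: 0.0855
finger_force: 0.0
```

Request:
play_rows --plan '[[[0,0,0],[0,0,-0.87],-1],[[-0.12,0.94,0],[0,0,0],-1],[[0,0.94,0],[0,0,0],-1],[[0,0,1],[0,0,0],-1],[[0,0,1],[0,0,0],-1],[[0,0,1],[0,0,0],-1],[[0,0,1],[0,0,0],-1],[[0,0,1],[0,0,0],-1],[[0,0,0],[0,0,0],-1]]'

```text
clock: 8.52
position: [0.465, 0.0572, 0.1192]
tool_rot: [-3.141, -0.003, 3.129]
force: [0.7, 0.6, 0.6]
grip_width: 0.0853
finger_force: 0.0
```

Run:
```python
from h import *
s=bot.observe(); print({k:np.round(v,4) for k,v in s.items() if k in("clock","qpos","position","tool_rot","grip_width")})
f=grab_frame("top"); P=cloud(f); px=f["pixels"].astype(int)
for c in ("top","side"):
  f=grab_frame(c); P=cloud(f)
  for n in("scraper_a","pan_red","pan_yellow","pan_green"):
   for r in regions_of(n,c)[:2]:
    if r["p"]<.3: continue
    Q=P[r["mask"]];Q=Q[~np.isnan(Q[:,0])]; print(c,n,round(r["p"],2),r["box"],rect(Q[:,:2]))
```

```text
{'clock': np.float64(8.525), 'qpos': array([ 0.3051,  0.5673, -0.7269,  2.0804,  0.5814,  0.7067,  0.7553]), 'position': array([0.465 , 0.0572, 0.1192]), 'tool_rot': array([-3.1411e+00, -2.7000e-03,  3.1291e+00]), 'grip_width': np.float64(0.0853)}
top pan_red 0.72 [379.4, 286.7, 407.5, 315.9] (array([ 0.3287, -0.2219]), 156, 63, np.float64(1.087))
top pan_red 0.68 [232.3, 231.6, 257.4, 288.0] (array([0.452 , 0.2526]), 172, 92, np.float64(-0.115))
top pan_yellow 0.82 [373.7, 222.3, 408.0, 276.2] (array([ 0.4749, -0.2413]), 169, 82, np.float64(0.337))
top pan_green 0.65 [421.4, 216.9, 458.8, 274.5] (array([ 0.471, -0.373]), 175, 87, np.float64(-0.315))
side scraper_a 0.63 [280.1, 265.4, 323.2, 294.9] (array([0.4727, 0.0638]), 154, 39, np.float64(-0.053))
side scraper_a 0.58 [331.5, 160.5, 373.8, 190.8] (array([ 0.6833, -0.3505]), 123, 118, np.float64(-0.348))
side pan_red 0.91 [212.0, 293.3, 270.6, 340.2] (array([0.4495, 0.2501]), 177, 93, np.float64(-0.1))
side pan_red 0.63 [404.3, 245.2, 441.1, 276.8] (array([ 0.2268, -0.1007]), 392, 87, np.float64(-1.017))
side pan_yellow 0.74 [343.7, 212.3, 409.0, 238.0] (array([ 0.4812, -0.248 ]), 178, 115, np.float64(0.479))
side pan_green 0.55 [380.9, 190.6, 425.6, 229.5] (array([ 0.4706, -0.3665]), 179, 89, np.float64(-0.323))
```

Request:
play_rows --plan '[[[0,0.07,1],[0,0,0],-1],[[0,0,1],[0,0,0],-1],[[0,0,1],[0,0,0],-1],[[0,0,0.7],[0,0,0],-1],[[0,0,0.35],[0,0,0],-1],[[0,0,0],[0,0,0],1],[[0,0,0],[0,0,0],1],[[0,0,0],[0,0,0],1],[[0,0,0],[0,0,0],1],[[0,0,0],[0,0,0],1],[[0,0,0],[0,0,0],1]]' --newtons 60

```text
clock: 10.45
position: [0.466, 0.0597, 0.0197]
tool_rot: [-3.141, 0.001, 3.13]
force: [-2.5, -1.0, 12.6]
grip_width: 0.0183
finger_force: 58.6
```

Request:
play_rows --plan '[[[0,0,-1],[0,0,0],1],[[0,0,-1],[0,0,0],1],[[0,0,-1],[0,0,0],1],[[0,0,-1],[0,0,0],1],[[0,1,0],[0,0,0],1],[[0,1,0],[0,0,0],1],[[0,1,0],[0,0,0],1],[[0,1,0],[0,0,0],1],[[0,1,0],[0,0,0],1],[[0,1,0],[0,0,0],1],[[0,1,0],[0,0,0],1],[[0,1,0],[0,0,0],1],[[0,1,0],[0,0,0],1],[[0,1,0],[0,0,0],1],[[0,1,0],[0,0,0],1],[[0,1,0],[0,0,0],1],[[0,1,0],[0,0,0],1],[[0,1,0],[0,0,0.55],1],[[0,0.2,0],[0,0,0],1],[[0,0,0],[0,0,0],1]]'

```text
clock: 12.95
position: [0.4703, 0.4144, 0.119]
tool_rot: [-3.141, -0.0, 3.049]
force: [0.5, -1.2, 0.1]
grip_width: 0.0181
finger_force: 59.6
```

Run:
```python
from h import *
s=bot.observe(); print({k:np.round(v,4) for k,v in s.items() if k in("clock","qpos","position","tool_rot","grip_width","force")})
f=grab_frame("wrist"); P=cloud(f); save(f,"w2.png")
for r in regions_of("scraper_a","wrist")[:1]+regions_of("tray","wrist")[:1]:
    Q=P[r["mask"]];Q=Q[~np.isnan(Q[:,0])]; print(round(r["p"],2),r["box"],rect(Q[:,:2]),np.percentile(Q,[3,50,97],0).round(3))
```

```text
{'clock': np.float64(12.95), 'qpos': array([-0.3786,  0.7603, -0.6764,  1.6699,  0.5734,  0.9196,  0.199 ]), 'position': array([0.4703, 0.4144, 0.119 ]), 'tool_rot': array([-3.1412e+00, -1.0000e-04,  3.0485e+00]), 'force': array([ 0.4708, -1.2108,  0.1   ]), 'grip_width': np.float64(0.0181)}
0.57 [289.5, 140.3, 362.2, 400.6] (array([0.4635, 0.4171]), 121, 32, np.float64(-0.129)) [[0.406 0.402 0.106]
 [0.452 0.416 0.115]
 [0.518 0.427 0.117]]
0.98 [215.6, 84.0, 426.9, 336.2] (array([0.4589, 0.414 ]), 180, 139, np.float64(-0.093)) [[0.371 0.351 0.004]
 [0.428 0.417 0.006]
 [0.523 0.479 0.016]]
```

View pics/w2.png

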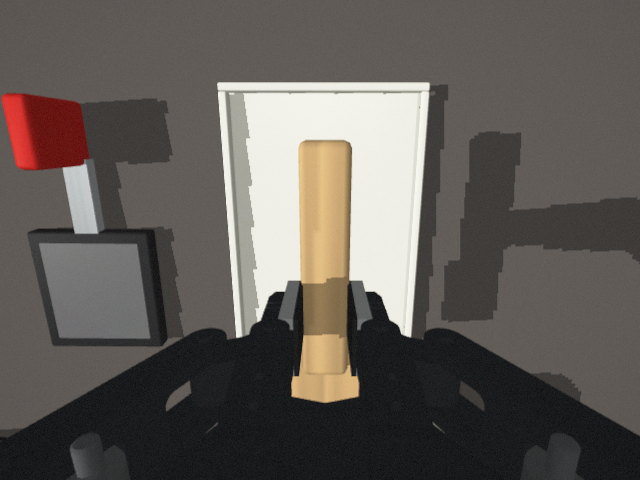

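Request:
play_rows --plan '[[[0.35,0,1],[0,0,0],1],[[0,0,1],[0,0,0],1],[[0,0,1],[0,0,0],1],[[0,0,0.5],[0,0,0],1],[[0,0,0.24],[0,0,0],1],[[0,0,0],[0,0,0],1],[[0,0,0],[0,0,0],0.2],[[0,0,0],[0,0,0],0.2],[[0,0,0],[0,0,0],0.2],[[0,0,0],[0,0,0],0.2],[[0,0,-1],[0,0,0],0.2],[[0,0,-1],[0,0,0],0.2],[[0,0,-1],[0,0,0],0.2],[[0,0,-1],[0,0,0],0.2],[[0,0,-1],[0,0,0],0.2],[[0,0,-1],[0,0,0],0.2],[[0,0,0],[0,0,0],0.2]]'

```text
clock: 15.22
position: [0.4622, 0.4161, 0.1773]
tool_rot: [3.14, 0.002, 3.047]
force: [0.5, 0.6, -0.9]
grip_width: 0.0341
finger_force: 0.0
```

```bash
cat >> h.py <<'E'
def finfit(c,cams=("top","side","wrist"),near=None):
    for cam in cams:
        f=grab_frame(cam);P=cloud(f);px=f["pixels"].astype(int)
        for r in regions_of("pan_"+c,cam):
            if r["p"]<.3: continue
            m=r["mask"];M=cv2.dilate(m.astype(np.uint8),np.ones((5,5)))>0
            Q=P[m];Q=Q[~np.isnan(Q[:,0])]
            if near is not None and np.hypot(*(np.median(Q[:,:2],0)-near))>.12: continue
            F=P[M&FIN[c](px)]; F=F[(F[:,2]>.04)]
            s=P[m&~(cv2.dilate(FIN[c](px).astype(np.uint8),np.ones((3,3)))>0)]; s=s[(s[:,2]>.006)&(s[:,2]<.018)]
            k=px[m].mean(0)
            v=np.median(s[:,:2],0)-np.median(F[:,:2],0) if len(F) and len(s) else (np.nan,np.nan)
            print(cam,c,round(r["p"],2),"all",rect(Q[:,:2]),"fin",rect(F[:,:2]) if len(F)>3 else None,np.median(F,0).round(4),"yaw",round(np.arctan2(v[1],v[0]),3))
E
python3 - <<'E'
from h import *
s=bot.observe(); print({k:np.round(v,4) for k,v in s.items() if k in("clock","position","tool_rot","grip_width")})
f=grab_frame("wrist"); P=cloud(f); save(f,"w3.png")
for r in regions_of("scraper_a","wrist")[:1]:
    Q=P[r["mask"]];Q=Q[~np.isnan(Q[:,0])]; print(round(r["p"],2),r["box"],rect(Q[:,:2]),np.percentile(Q,[3,50,97],0).round(3))
finfit("red",near=np.array([.45,.25]))
E
```

```text
{'clock': np.float64(15.225), 'position': array([0.4622, 0.4161, 0.1773]), 'tool_rot': array([3.1396e+00, 1.9000e-03, 3.0471e+00]), 'grip_width': np.float64(0.0341)}
0.66 [303.3, 140.6, 345.5, 297.7] (array([0.4639, 0.4152]), 138, 37, np.float64(-0.083)) [[0.399 0.396 0.011]
 [0.471 0.416 0.02 ]
 [0.529 0.429 0.023]]
top red 0.81 all (array([0.4835, 0.223 ]), 142, 98, np.float64(1.379)) fin None [nan nan nan] yaw nan
side red 0.85 all (array([0.4516, 0.2555]), 181, 86, np.float64(-0.134)) fin (array([0.3823, 0.2622]), 39, 14, np.float64(-0.173)) [0.3797 0.2635 0.0483] yaw -0.093
wrist red 0.91 all (array([0.4529, 0.2473]), 181, 92, np.float64(-0.101)) fin (array([0.3841, 0.2577]), 39, 13, np.float64(-0.122)) [0.3843 0.2597 0.0503] yaw -0.073
  return _methods._mean(a, axis=axis, dtype=dtype,
  ret = um.true_divide(
```

View pics/w3.png

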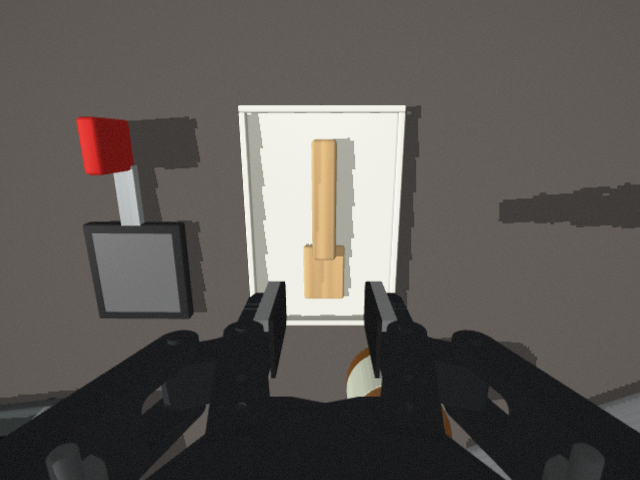

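The picture shows the scraper lying flat inside the tray, from (325,140) to (325,297). The dark red-handled pan is at (130,230).

Request:
play_rows --plan '[[[0.36,-0.94,0],[0,0,0],0],[[0.36,-0.94,0],[0,0,0],0],[[0.36,-0.94,0],[0,0,0],0],[[0.36,-0.94,0],[0,0,0],0],[[0.36,-0.94,0],[0,0,0],0],[[0.36,-0.94,0],[0,0,0],0],[[0.36,-0.94,0],[0,0,0],0],[[0,0,1],[0,0,0],0],[[0,0,1],[0,0,0],0],[[0,0,0],[0,0,0],0]]'

```text
clock: 16.88
position: [0.3827, 0.2574, 0.1246]
tool_rot: [-3.14, -0.002, 3.048]
force: [-0.0, 0.4, 0.3]
grip_width: 0.0427
finger_force: 0.0
```

```bash
python3 - <<'E' 2>/dev/null
from h import *
s=bot.observe(); print({k:np.round(v,4) for k,v in s.items() if k in("clock","position","tool_rot","grip_width")})
finfit("red",near=np.array([.45,.25]),cams=("wrist","side"))
E
```

```text
{'clock': np.float64(16.875), 'position': array([0.3827, 0.2574, 0.1246]), 'tool_rot': array([-3.1402e+00, -2.2000e-03,  3.0478e+00]), 'grip_width': np.float64(0.0427)}
wrist red 0.86 all (array([0.4418, 0.2534]), 156, 87, np.float64(-0.104)) fin (array([0.3836, 0.2576]), 39, 12, np.float64(-0.095)) [0.3825 0.2575 0.0502] yaw -0.085
side red 0.98 all (array([0.4584, 0.254 ]), 189, 86, np.float64(0.144)) fin (array([0.3813, 0.262 ]), 41, 14, np.float64(-0.228)) [0.381  0.2642 0.0483] yaw -0.047
```

Request:
play_rows --plan '[[[0,0,1],[0,0,0],0],[[0,0,1],[0,0,0],0],[[0,0,1],[0,0,0],0],[[0,0,0.7],[0,0,0],0],[[0,0,0.24],[0,0,0],0],[[0,0,0],[0,0,0],1],[[0,0,0],[0,0,0],1],[[0,0,0],[0,0,0],1],[[0,0,0],[0,0,0],1],[[0,0,0],[0,0,0],1]]' --newtons 110

```text
clock: 18.32
position: [0.3838, 0.2579, 0.0277]
tool_rot: [3.141, 0.001, 3.047]
force: [-2.1, 0.3, 6.9]
grip_width: 0.0129
finger_force: 107.1
```

```bash
python3 - <<'E' 2>/dev/null
from h import *
s=bot.observe(); print({k:np.round(v,4) for k,v in s.items() if k in("clock","position","tool_rot","grip_width","force","qpos")})
# grill pose
for i in range(2):
    f=grab_frame("top");P=cloud(f);px=f["pixels"].astype(int)
    b=lambda x0,x1,y0,y1,z0,z1:(P[...,0]>x0)&(P[...,0]<x1)&(P[...,1]>y0)&(P[...,1]<y1)&(P[...,2]>z0)&(P[...,2]<z1)
    m=b(.55,.85,-.25,.25,.06,.11); H=P[m]
    print(" hood",rect(H[:,:2]))
    K=P[b(.6,.75,-.13,-.03,.126,.15)];print(" bar",rect(K[:,:2]))
    for c,lo in FIN.items():
        t=P[b(.6,.68,-.2,.17,.05,.11)&lo(px)]; print(c,np.median(t,0).round(4),rect(t[:,:2]))
    # front edge fit: per y-bin min x
    ys=np.arange(-.17,.14,.01); e=[(y,np.percentile(H[abs(H[:,1]-y)<.006][:,0],3)) for y in ys if (abs(H[:,1]-y)<.006).sum()>5]
    e=np.array(e); print(np.polyfit(e[:,0],e[:,1],1).round(4))
E
```

```text
{'clock': np.float64(18.325), 'qpos': array([-0.3086,  0.7059, -0.5407,  2.1377,  0.7734,  0.4988,  0.0307]), 'position': array([0.3838, 0.2579, 0.0277]), 'tool_rot': array([3.141e+00, 9.000e-04, 3.047e+00]), 'force': array([-2.0984,  0.2977,  6.9334]), 'grip_width': np.float64(0.0129)}
 hood (array([ 0.7058, -0.0191]), 332, 169, np.float64(-1.538))
 bar (array([ 0.6833, -0.0746]), 60, 12, np.float64(-0.028))
red [0.63   0.0865 0.0936] (array([0.6296, 0.0856]), 60, 23, np.float64(1.543))
yellow [ 0.6336 -0.0184  0.0939] (array([ 0.6332, -0.02  ]), 59, 23, np.float64(-1.552))
green [ 0.6363 -0.1237  0.0933] (array([ 0.6367, -0.1263]), 62, 23, np.float64(1.567))
[-0.0334  0.6251]
 hood (array([ 0.7057, -0.0195]), 332, 168, np.float64(-1.534))
 bar (array([ 0.6842, -0.0747]), 59, 12, np.float64(-0.025))
red [0.63   0.0866 0.0935] (array([0.63  , 0.0841]), 63, 22, np.float64(-1.537))
yellow [ 0.6337 -0.0185  0.0944] (array([ 0.6331, -0.0201]), 60, 22, np.float64(-1.516))
green [ 0.6367 -0.1236  0.0925] (array([ 0.6372, -0.1265]), 62, 23, np.float64(1.563))
[-0.0328  0.6251]
```

```bash
python3 - <<'E' 2>/dev/null
from h import *
from scipy.spatial.transform import Rotation as Ro
s=bot.observe(); f=grab_frame("wrist")
Rt=Ro.from_euler("xyz",s["tool_rot"]).as_matrix(); 
Rc=f["R"]@Rt; tc=f["R"]@s["position"]+f["t"]   # cam = Rc*tool + tc
R0=Ro.from_euler("xyz",[-3.141,0,.001]).as_matrix(); p0=np.array([.4622,.0122,.2454])
Rw=Rc@R0.T; tw=tc-Rw@p0
C=-Rw.T@tw; print(C.round(4))
K=f["camera_matrix"]; px=cv2.imread("pics/w1.png")[...,::-1].astype(int)
def pl(u,v,z):
    d=Rw.T@np.linalg.solve(K,[u,v,1]); return C+d*(z-C[2])/d[2]
for c,fn in FIN.items():
    m=fn(px); m[60:]=False; v,u=np.nonzero(m)
    print(c,u.min(),u.max(),v.min(),v.max(),pl((u.min()+u.max())/2,np.median(v),.0935).round(4),pl((u.min()+u.max())/2,v.max(),.0935).round(4), round((u.max()-u.min())/K[0,0]*.28*1000))
# scraper check: handle centre on z=.016
print(pl(281,220,.016).round(4))
cv2.imwrite("pics/w1c.png",cv2.resize(cv2.imread("pics/w1.png")[0:60,130:600],None,fx=1.7,fy=3))
E
```

```text
[0.5295 0.012  0.3745]
red 180 270 0 18 [0.6147 0.0822 0.0935] [0.6116 0.0824 0.0935] 71
yellow 330 414 0 13 [ 0.618  -0.0207  0.0935] [ 0.6149 -0.0208  0.0935] 66
green 469 557 0 8 [ 0.6212 -0.1187  0.0935] [ 0.6181 -0.1191  0.0935] 70
[0.4489 0.0575 0.016 ]
```

View pics/w1c.png

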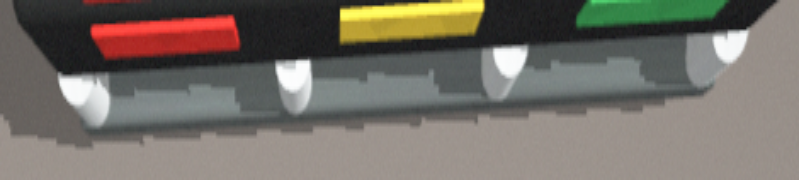

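The w1 crop shows the four rounded noses, at (85,95), (293,85), (507,70) and (715,55), with the colour tabs between them. Both cameras agree on the grill: origin about (0.620, -0.0205), yaw 0.033. Next I lift the red pan and carry it in front of its bay.

Request:
play_rows --plan '[[[0,0,-0.6],[0,0,0],1],[[0,0,-0.6],[0,0,0],1],[[-0.4,-1,0],[0,0,0],1],[[-0.4,-1,0],[0,0,0],1],[[-0.4,-1,0],[0,0,0],1],[[-0.4,-1,0],[0,0,0],1],[[-0.4,-1,0],[0,0,0],1],[[-0.4,-1,0],[0,0,0],1],[[-0.38,-0.92,0],[0,0,0],1],[[0,0,0],[0,0,-0.85],1],[[0,0,0],[0,0,0],1],[[0,0,0],[0,0,0],1]]'

```text
clock: 19.98
position: [0.4364, 0.0791, 0.0575]
tool_rot: [3.141, 0.0, -3.111]
force: [-0.5, 0.1, -1.7]
grip_width: 0.0129
finger_force: 107.4
```

```bash
cat >> h.py <<'E'
O=np.array([.620,-.0205]);TH=.033
def g2w(x,y): return O+np.array([x*np.cos(TH)-y*np.sin(TH),x*np.sin(TH)+y*np.cos(TH)])
def w2g(p): d=np.array(p)-O; return np.array([d[0]*np.cos(TH)+d[1]*np.sin(TH),-d[0]*np.sin(TH)+d[1]*np.cos(TH)])
def st():
    s=bot.observe(); print({k:np.round(v,4) for k,v in s.items() if k in("clock","position","tool_rot","grip_width","finger_force","force")},"grill frame",w2g(s["position"][:2]).round(4),"yaw rel",round((s["tool_rot"][2]-TH-np.pi+np.pi)%(2*np.pi)-np.pi,4)); return s
def togo(x,y,yaw):
    """tool-unit shift to grill-frame target (TCP), and turn units to put tool yaw = pi+TH+yaw"""
    s=bot.observe(); d=g2w(x,y)-s["position"][:2]; a=s["tool_rot"][2]
    print("tx",round((d[0]*np.cos(a)+d[1]*np.sin(a))/.025,2),"ty",round((d[0]*np.sin(a)-d[1]*np.cos(a))/.025,2),"rz",round(-(((np.pi+TH+yaw-a)+np.pi)%(2*np.pi)-np.pi)/.15,2))
E
python3 - <<'E' 2>/dev/null
from h import *
st(); togo(-.18,.105,0)
for cam in("top","side"):
    f=grab_frame(cam);P=cloud(f);px=f["pixels"].astype(int)
    for r in regions_of("pan_red",cam):
        Q=P[r["mask"]];Q=Q[~np.isnan(Q[:,0])]
        if r["p"]>.3: print(cam,round(r["p"],2),r["box"],rect(Q[:,:2]),np.median(Q,0).round(3))
    b=(abs(P[...,0]-.545)<.055)&(abs(P[...,1]-.083)<.06)&(P[...,2]>.02)&(P[...,2]<.06)
    q=P[b]; print(rect(q[:,:2]),len(q)); A=np.c_[q[:,:2]-q[:,:2].mean(0),np.ones(len(q))]; print("plane",np.linalg.lstsq(A,q[:,2],rcond=None)[0].round(4))
    save(f,cam+"1.png",(180,150,420,330),3)
E
```

```text
{'clock': np.float64(19.975), 'position': array([0.4364, 0.0791, 0.0575]), 'tool_rot': array([ 3.1415e+00,  4.0000e-04, -3.1110e+00]), 'force': array([-0.4892,  0.0591, -1.7312]), 'finger_force': np.float64(107.4471), 'grip_width': np.float64(0.0129)} grill frame [-0.1802  0.1056] yaw rel -0.0024
tx -0.01 ty -0.02 rz -0.02
top 0.71 [282.3, 214.2, 306.3, 239.8] (array([0.542 , 0.0824]), 107, 91, np.float64(0.034)) [0.554 0.076 0.042]
top 0.6 [391.3, 289.2, 409.0, 347.3] (array([ 0.2817, -0.2439]), 219, 94, np.float64(0.582)) [ 0.287 -0.254  0.013]
(array([0.5463, 0.0814]), 89, 85, np.float64(0.019)) 588
plane [-0.0255  0.0002  0.0417]
side 0.89 [401.6, 244.5, 439.5, 277.3] (array([ 0.2952, -0.2254]), 95, 87, np.float64(-1.223)) [ 0.295 -0.216  0.012]
side 0.63 [379.7, 188.9, 426.0, 227.3] (array([ 0.4782, -0.3681]), 199, 87, np.float64(-0.354)) [ 0.49  -0.36   0.012]
(array([0.5421, 0.0857]), 104, 88, np.float64(0.035)) 764
plane [ 0.0017 -0.0313  0.0401]
```

View pics/side1.png

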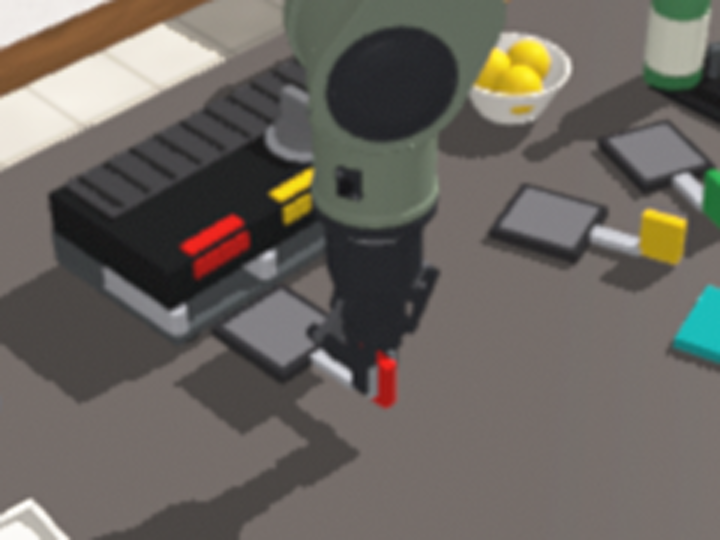

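The side crop shows the red pan held level at (275,330), lined up with the left bay. Now I slide it in slowly.

Request:
play_rows --plan '[[[-0.5,0,0],[0,0,0],1],[[-0.5,0,0],[0,0,0],1],[[-0.4,0,0],[0,0,0],1],[[-0.3,0,0],[0,0,0],1],[[-0.3,0,0],[0,0,0],1],[[0,0,0],[0,0,0],1]]'

```text
clock: 20.92
position: [0.4867, 0.0806, 0.057]
tool_rot: [3.141, 0.0, -3.109]
force: [-0.6, -0.5, -1.8]
grip_width: 0.013
finger_force: 107.5
```

Request:
play_rows --plan '[[[-0.4,0,0],[0,0,0],1],[[-0.4,0,0],[0,0,0],1],[[-0.4,0,0],[0,0,0],1],[[-0.4,0,0],[0,0,0],1],[[-0.4,0,0],[0,0,0],1],[[-0.3,0,0],[0,0,0],1],[[-0.2,0,0],[0,0,0],1],[[0,0,0],[0,0,0],1]]'

```text
clock: 21.92
position: [0.5489, 0.0827, 0.057]
tool_rot: [3.141, -0.0, -3.108]
force: [-0.3, 0.5, -1.8]
grip_width: 0.0129
finger_force: 107.5
```

```bash
python3 -c "
from h import *
st(); togo(-.06,.105,0)"
```

```text
{'clock': np.float64(21.925), 'position': array([0.5489, 0.0827, 0.057 ]), 'tool_rot': array([ 3.1415, -0.    , -3.1085]), 'force': array([-0.3419,  0.5025, -1.7562]), 'finger_force': np.float64(107.4707), 'grip_width': np.float64(0.0129)} grill frame [-0.0676  0.1055] yaw rel 0.0001
tx -0.31 ty -0.02 rz 0.0
```

Request:
play_rows --plan '[[[-0.12,0,0],[0,0,0],1],[[-0.12,0,0],[0,0,0],1],[[0,0,0.12],[0,0,0],1],[[0,0,0.1],[0,0,0],1],[[-0.1,0,0],[0,0,0],1],[[-0.1,0,0],[0,0,0],1],[[0,0,0],[0,0,0],1]]'

```text
clock: 22.8
position: [0.5554, 0.0829, 0.0515]
tool_rot: [-3.139, -0.008, -3.107]
force: [-39.3, -4.1, 36.5]
grip_width: 0.0128
finger_force: 113.6
```

Request:
play_rows --plan '[[[0.04,0,-0.06],[0,0,0],1],[[0,0,0],[0,0,0],1],[[0,0,0],[0,0,0],0.3],[[0,0,0],[0,0,0],0.3],[[0,0,0],[0,0,0],0.3],[[0,0,-0.4],[0,0,0],0.3],[[0,0,-1],[0,0,0],0.3],[[0,0,-1],[0,0,0],0.3],[[0.6,0,-1],[0,0,0],0.3],[[1,0,-1],[0,0,0],0.3],[[1,0,-1],[0,0,0],0.3],[[1,0,0],[0,0,0],0.3],[[1,0,0],[0,0,0],0.3],[[0,0,0],[0,0,0],0.3]]'

```text
clock: 24.55
position: [0.4429, 0.0789, 0.1888]
tool_rot: [-3.14, 0.001, -3.108]
force: [0.7, -0.0, 0.3]
grip_width: 0.03
finger_force: 0.0
```

```bash
python3 - <<'E' 2>/dev/null
from h import *
st()
for cam in("top","side"):
    f=grab_frame(cam);P=cloud(f);px=f["pixels"].astype(int)
    m=FIN["red"](px)&(P[...,2]>.05)&(P[...,2]<.083)&(P[...,0]>.5)&(P[...,0]<.61)
    F=P[m]; print(cam,rect(F[:,:2]),np.median(F,0).round(4),w2g(np.median(F,0)[:2]).round(4))
finfit("yellow"); finfit("green")
E
```

```text
{'clock': np.float64(24.55), 'position': array([0.4429, 0.0789, 0.1888]), 'tool_rot': array([-3.1404e+00,  6.0000e-04, -3.1078e+00]), 'force': array([ 0.6752, -0.0343,  0.2549]), 'finger_force': np.float64(0.0), 'grip_width': np.float64(0.03)} grill frame [-0.1737  0.1052] yaw rel 0.0008
top (array([0.5567, 0.0821]), 29, 10, np.float64(-0.025)) [0.5577 0.082  0.074 ] [-0.0588  0.1045]
side (array([0.5544, 0.0864]), 41, 16, np.float64(-0.008)) [0.552  0.0901 0.0675] [-0.0644  0.1127]
top yellow 0.8 all (array([ 0.4734, -0.2421]), 179, 87, np.float64(0.324)) fin (array([ 0.4102, -0.2634]), 36, 13, np.float64(0.345)) [ 0.4097 -0.2626  0.049 ] yaw 0.31
wrist yellow 0.69 all (array([ 0.5089, -0.2138]), 91, 62, np.float64(0.308)) fin None [nan nan nan] yaw nan
top green 0.66 all (array([ 0.684 , -0.0745]), 59, 58, np.float64(-0.825)) fin None [nan nan nan] yaw nan
side green 0.91 all (array([ 0.4777, -0.3716]), 194, 93, np.float64(-0.245)) fin (array([ 0.4105, -0.3433]), 43, 14, np.float64(-0.44)) [ 0.4073 -0.3404  0.0473] yaw -0.312
```

Request:
play_rows --plan '[[[0.13,-1,0],[0,0,0],0],[[0.13,-1,0],[0,0,0],0],[[0.13,-1,0],[0,0,0],0],[[0.13,-1,0],[0,0,0],0],[[0.13,-1,0],[0,0,0],0],[[0.13,-1,0],[0,0,0],0],[[0.13,-1,0],[0,0,0],0],[[0.13,-1,0],[0,0,0],0],[[0.13,-1,0],[0,0,0],0],[[0.13,-1,0],[0,0,0],0],[[0.13,-1,0],[0,0,0],0],[[0.13,-1,0],[0,0,0],0],[[0.13,-1,0],[0,0,0],0],[[0.09,-0.6,0],[0,0,0],0],[[0,0,1],[0,0,-0.95],0],[[0,0,1],[0,0,-0.96],0],[[0,0,0.5],[0,0,0],0],[[0,0,0],[0,0,0],0]]'

```text
clock: 27.5
position: [0.4106, -0.2617, 0.1253]
tool_rot: [3.141, -0.001, -2.825]
force: [0.9, 0.4, 0.2]
grip_width: 0.0426
finger_force: 0.0
```

```bash
python3 - <<'E' 2>/dev/null
from h import *
st(); finfit("yellow",cams=("wrist","top"),near=np.array([.47,-.245]))
E
```

```text
{'clock': np.float64(27.5), 'position': array([ 0.4106, -0.2617,  0.1253]), 'tool_rot': array([ 3.1406e+00, -5.0000e-04, -2.8248e+00]), 'force': array([0.9167, 0.4327, 0.2212]), 'finger_force': np.float64(0.0), 'grip_width': np.float64(0.0426)} grill frame [-0.2173 -0.2342] yaw rel 0.2838
wrist yellow 0.87 all (array([ 0.4667, -0.2443]), 159, 84, np.float64(0.352)) fin (array([ 0.407 , -0.2589]), 38, 8, np.float64(0.528)) [ 0.4005 -0.2608  0.0487] yaw 0.268
top yellow 0.73 all (array([ 0.5058, -0.2299]), 117, 91, np.float64(0.26)) fin None [nan nan nan] yaw nan
```

```bash
cat >> h.py <<'E'
def hue(f,c):
    h=cv2.cvtColor(f["pixels"],cv2.COLOR_RGB2HSV).astype(int); H,S=h[...,0],h[...,1]
    return (S>120)&(h[...,2]>40)&({"red":(H<8)|(H>172),"yellow":(H>17)&(H<35),"green":(H>45)&(H<80)}[c])
def finw(c,cam="wrist",z0=.043,z1=.056):
    f=grab_frame(cam);P=cloud(f); F=P[hue(f,c)&(P[...,2]>z0)&(P[...,2]<z1)]
    s=bot.observe()["position"][:2]; F=F[np.hypot(*(F[:,:2]-s).T)<.1]
    print(cam,c,len(F),rect(F[:,:2]),F.mean(0).round(4)); return f,P
E
python3 - <<'E' 2>/dev/null
from h import *
f,P=finw("yellow"); save(f,"w4.png",(120,60,520,360),2); finw("yellow","side",.04)
E
```

```text
wrist yellow 1402 (array([ 0.4102, -0.2638]), 40, 14, np.float64(0.346)) [ 0.409  -0.2642  0.0499]
side yellow 82 (array([ 0.4099, -0.2603]), 40, 19, np.float64(0.36)) [ 0.4089 -0.258   0.047 ]
```

View pics/w4.png

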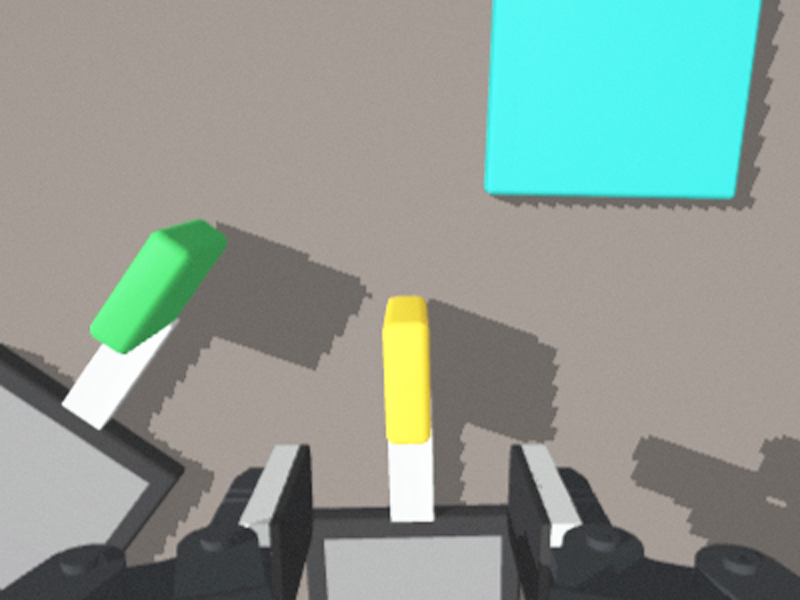

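The crop shows the yellow fin at (408,370) between the open jaws. The green fin at (160,285) is clear of them.

Request:
play_rows --plan '[[[0,-0.08,1],[0,0,-0.13],0],[[0,0,1],[0,0,0],0],[[0,0,1],[0,0,0],0],[[0,0,0.7],[0,0,0],0],[[0,0,0.22],[0,0,0],0],[[0,0,0],[0,0,0],1],[[0,0,0],[0,0,0],1],[[0,0,0],[0,0,0],1],[[0,0,0],[0,0,0],1],[[0,0,-0.6],[0,0,0],1],[[0,0,-0.6],[0,0,0],1],[[0,0,0],[0,0,0],1]]' --newtons 110

```text
clock: 29.3
position: [0.4117, -0.2646, 0.059]
tool_rot: [-3.14, 0.001, -2.803]
force: [0.3, -0.4, -1.9]
grip_width: 0.0127
finger_force: 107.3
```

```bash
python3 - <<'E' 2>/dev/null
from h import *
st(); finw("yellow",z0=.07,z1=.09); togo(-.18,0,0)
E
```

```text
{'clock': np.float64(29.3), 'position': array([ 0.4117, -0.2646,  0.059 ]), 'tool_rot': array([-3.1398e+00,  1.2000e-03, -2.8030e+00]), 'force': array([ 0.2724, -0.4454, -1.8684]), 'finger_force': np.float64(107.3146), 'grip_width': np.float64(0.0127)} grill frame [-0.2162 -0.2371] yaw rel 0.3056
wrist yellow 4225 (array([ 0.4108, -0.2649]), 40, 14, np.float64(0.358)) [ 0.4078 -0.266   0.0801]
tx -4.24 ty 8.6 rz 2.04
```

Request:
play_rows --plan '[[[-0.43,0.956,0],[0,0,0],1],[[-0.43,0.956,0],[0,0,0],1],[[-0.43,0.956,0],[0,0,0],1],[[-0.43,0.956,0],[0,0,0],1],[[-0.43,0.956,0],[0,0,0],1],[[-0.43,0.956,0],[0,0,0],1],[[-0.43,0.956,0],[0,0,0],1],[[-0.43,0.956,0],[0,0,0],1],[[-0.43,0.956,0],[0,0,0],1],[[0,0,0],[0,0,1],1],[[0,0,0],[0,0,1],1],[[0,0,0],[0,0,0.04],1],[[0,0,0],[0,0,0],1]]'

```text
clock: 30.98
position: [0.4309, -0.029, 0.0575]
tool_rot: [3.142, -0.0, -3.105]
force: [0.2, 0.1, -2.8]
grip_width: 0.0127
finger_force: 107.6
```

```bash
python3 - <<'E' 2>/dev/null
from h import *
st(); togo(-.18,0,0)
s=bot.observe()["position"]
for cam in("top","side"):
    f=grab_frame(cam);P=cloud(f)
    c=s[:2]+.11*np.array([np.cos(TH),np.sin(TH)])
    q=P[(abs(P[...,0]-c[0])<.053)&(abs(P[...,1]-c[1])<.055)&(P[...,2]>.025)&(P[...,2]<.06)]
    print(cam,"slab",rect(q[:,:2]),len(q),"want",c.round(4)); A=np.c_[q[:,:2]-q[:,:2].mean(0),np.ones(len(q))]; print("plane",np.linalg.lstsq(A,q[:,2],rcond=None)[0].round(4))
E
```

```text
{'clock': np.float64(30.975), 'position': array([ 0.4309, -0.029 ,  0.0575]), 'tool_rot': array([ 3.1416e+00, -1.0000e-04, -3.1050e+00]), 'force': array([ 0.2402,  0.0639, -2.751 ]), 'finger_force': np.float64(107.6061), 'grip_width': np.float64(0.0127)} grill frame [-0.1893 -0.0022] yaw rel 0.0036
tx -0.37 ty 0.09 rz 0.02
top slab (array([ 0.5391, -0.0258]), 90, 84, np.float64(0.047)) 579 want [ 0.5408 -0.0253]
plane [-0.0047 -0.0041  0.0411]
side slab (array([ 0.5368, -0.0196]), 97, 92, np.float64(0.022)) 725 want [ 0.5408 -0.0253]
plane [ 0.0124 -0.0307  0.0397]
```

Request:
play_rows --plan '[[[-0.4,0.09,0],[0,0,0.05],1],[[-0.5,0,0],[0,0,0],1],[[-0.5,0,0],[0,0,0],1],[[-0.4,0,0],[0,0,0],1],[[-0.3,0,0],[0,0,0],1],[[-0.3,0,0],[0,0,0],1],[[0,0,0],[0,0,0],1]]'

```text
clock: 31.95
position: [0.4912, -0.025, 0.0575]
tool_rot: [3.141, 0.0, -3.116]
force: [-0.6, -0.5, -3.4]
grip_width: 0.0126
finger_force: 107.6
```

Request:
play_rows --plan '[[[-0.4,0,0],[0,0,0],1],[[-0.4,0,0],[0,0,0],1],[[-0.4,0.02,0],[0,0,0],1],[[-0.4,0,0],[0,0,0],1],[[-0.4,0,0],[0,0,0],1],[[-0.3,0,0],[0,0,0],1],[[-0.2,0,0],[0,0,0],1],[[0,0,0],[0,0,0],1]]'

```text
clock: 32.95
position: [0.5534, -0.0229, 0.0575]
tool_rot: [3.141, -0.0, -3.116]
force: [-1.0, -0.7, -2.6]
grip_width: 0.0131
finger_force: 107.6
```

```bash
python3 -c "
from h import *
st(); togo(-.06,0,0)"
```

```text
{'clock': np.float64(32.95), 'position': array([ 0.5534, -0.0229,  0.0575]), 'tool_rot': array([ 3.1415e+00, -1.0000e-04, -3.1160e+00]), 'force': array([-0.9969, -0.6703, -2.6185]), 'finger_force': np.float64(107.6023), 'grip_width': np.float64(0.0131)} grill frame [-0.0666 -0.0003] yaw rel -0.0074
tx -0.27 ty 0.01 rz -0.05
```

Request:
play_rows --plan '[[[-0.12,0,0],[0,0,0],1],[[-0.08,0,0],[0,0,0],1],[[0,0,0.1],[0,0,0],1],[[0,0,0.1],[0,0,0],1],[[-0.08,0,0],[0,0,0],1],[[-0.06,0,0],[0,0,0],1],[[0,0,0],[0,0,0],1]]'

```text
clock: 33.83
position: [0.5601, -0.023, 0.0524]
tool_rot: [-3.141, -0.003, -3.116]
force: [-14.9, -0.9, 10.8]
grip_width: 0.0123
finger_force: 110.0
```

Request:
play_rows --plan '[[[-0.03,0,0],[0,0,0],1],[[0,0,0],[0,0,0],1],[[0.04,0,-0.04],[0,0,0],1],[[0,0,0],[0,0,0],0.3],[[0,0,0],[0,0,0],0.3],[[0,0,0],[0,0,0],0.3],[[0,0,-0.4],[0,0,0],0.3],[[0,0,-1],[0,0,0],0.3],[[0,0,-1],[0,0,0],0.3],[[0.6,0,-1],[0,0,0],0.3],[[1,0,-1],[0,0,0],0.3],[[1,0,-1],[0,0,0],0.3],[[1,0,0],[0,0,0],0.3],[[1,0,0],[0,0,0],0.3],[[1,0,0],[0,0,0],0.3],[[0,0,0],[0,0,0],0.3]]'

```text
clock: 35.83
position: [0.4206, -0.0267, 0.1892]
tool_rot: [-3.14, 0.0, -3.116]
force: [1.4, 0.0, -0.6]
grip_width: 0.0297
finger_force: 0.0
```

```bash
python3 - <<'E' 2>/dev/null
from h import *
st()
f=grab_frame("top");P=cloud(f)
for c in("red","yellow"):
    F=P[hue(f,c)&(P[...,2]>.05)&(P[...,2]<.083)&(P[...,0]>.5)&(P[...,0]<.61)]
    print(c,len(F),rect(F[:,:2]),F.mean(0).round(4),w2g(rect(F[:,:2])[0]).round(4))
F=P[hue(f,"green")&(P[...,2]>.04)&(P[...,2]<.06)&(P[...,0]<.5)]; print("green",len(F),rect(F[:,:2]),F.mean(0).round(4))
f=grab_frame("side");P=cloud(f)
F=P[hue(f,"green")&(P[...,2]>.04)&(P[...,2]<.06)&(P[...,0]<.5)]; print("green side",len(F),rect(F[:,:2]),F.mean(0).round(4))
E
```

```text
{'clock': np.float64(35.825), 'position': array([ 0.4206, -0.0267,  0.1892]), 'tool_rot': array([-3.1402e+00,  2.0000e-04, -3.1159e+00]), 'force': array([ 1.3884,  0.0314, -0.6136]), 'finger_force': np.float64(0.0), 'grip_width': np.float64(0.0297)} grill frame [-0.1995  0.0004] yaw rel -0.0073
red 56 (array([0.5545, 0.0806]), 38, 13, np.float64(0.002)) [0.5539 0.0808 0.0734] [-0.0621  0.1032]
yellow 50 (array([ 0.5578, -0.0254]), 39, 13, np.float64(-0.019)) [ 0.5564 -0.0244  0.0726] [-0.0623 -0.0028]
green 46 (array([ 0.4074, -0.3469]), 36, 12, np.float64(-0.325)) [ 0.4074 -0.3465  0.0497]
green side 62 (array([ 0.4099, -0.3428]), 46, 18, np.float64(-0.465)) [ 0.4072 -0.3411  0.047 ]
```

Request:
play_rows --plan '[[[0.06,-1,0],[0,0,0],0],[[0.06,-1,0],[0,0,0],0],[[0.06,-1,0],[0,0,0],0],[[0.06,-1,0],[0,0,0],0],[[0.06,-1,0],[0,0,0],0],[[0.06,-1,0],[0,0,0],0],[[0.06,-1,0],[0,0,0],0],[[0.06,-1,0],[0,0,0],0],[[0.06,-1,0],[0,0,0],0],[[0.06,-1,0],[0,0,0],0],[[0.06,-1,0],[0,0,0],0],[[0.06,-1,0],[0,0,0],0],[[0.06,-0.75,0],[0,0,0],0],[[0,0,1],[0,0,1],0],[[0,0,1],[0,0,1],0],[[0,0,0.5],[0,0,0.38],0],[[0,0,0],[0,0,0],0]]'

```text
clock: 38.05
position: [0.4105, -0.3452, 0.1254]
tool_rot: [3.141, -0.001, 2.811]
force: [-1.0, -0.2, 0.5]
grip_width: 0.0428
finger_force: 0.0
```

```bash
python3 - <<'E' 2>/dev/null
from h import *
st(); finw("green"); finw("green","side",.04)
E
```

```text
{'clock': np.float64(38.05), 'position': array([ 0.4105, -0.3452,  0.1254]), 'tool_rot': array([ 3.1410e+00, -1.2000e-03,  2.8114e+00]), 'force': array([-0.9647, -0.2315,  0.4871]), 'finger_force': np.float64(0.0), 'grip_width': np.float64(0.0428)} grill frame [-0.2201 -0.3176] yaw rel -0.3632
wrist green 1355 (array([ 0.408 , -0.3472]), 39, 13, np.float64(-0.341)) [ 0.4069 -0.3469  0.05  ]
side green 59 (array([ 0.4087, -0.3433]), 41, 16, np.float64(-0.364)) [ 0.4077 -0.3411  0.0471]
```

Request:
play_rows --plan '[[[0.07,-0.1,1],[0,0,0.06],0],[[0,0,1],[0,0,0],0],[[0,0,1],[0,0,0],0],[[0,0,0.7],[0,0,0],0],[[0,0,0.22],[0,0,0],0],[[0,0,0],[0,0,0],1],[[0,0,0],[0,0,0],1],[[0,0,0],[0,0,0],1],[[0,0,0],[0,0,0],1],[[0,0,-0.6],[0,0,0],1],[[0,0,-0.6],[0,0,0],1],[[0,0,0],[0,0,0],1]]' --newtons 110

```text
clock: 39.65
position: [0.4083, -0.3479, 0.0596]
tool_rot: [-3.141, 0.002, 2.801]
force: [0.1, 0.8, -1.1]
grip_width: 0.0124
finger_force: 107.3
```

```bash
python3 - <<'E' 2>/dev/null
from h import *
st(); finw("green",z0=.07,z1=.09); togo(-.20,-.105,0)
E
```

```text
{'clock': np.float64(39.65), 'position': array([ 0.4083, -0.3479,  0.0596]), 'tool_rot': array([-3.1408e+00,  2.1000e-03,  2.8008e+00]), 'force': array([ 0.0603,  0.7856, -1.0981]), 'finger_force': np.float64(107.2574), 'grip_width': np.float64(0.0124)} grill frame [-0.2224 -0.3203] yaw rel -0.3738
wrist green 4101 (array([ 0.4088, -0.3475]), 41, 14, np.float64(-0.346)) [ 0.4054 -0.3465  0.0802]
tx 2.29 ty 8.34 rz -2.49
```

Request:
play_rows --plan '[[[0.254,0.927,0],[0,0,0],1],[[0.254,0.927,0],[0,0,0],1],[[0.254,0.927,0],[0,0,0],1],[[0.254,0.927,0],[0,0,0],1],[[0.254,0.927,0],[0,0,0],1],[[0.254,0.927,0],[0,0,0],1],[[0.254,0.927,0],[0,0,0],1],[[0.254,0.927,0],[0,0,0],1],[[0.254,0.927,0],[0,0,0],1],[[0,0,0],[0,0,-1],1],[[0,0,0],[0,0,-1],1],[[0,0,0],[0,0,-0.48],1],[[0,0,0],[0,0,0],1]]'

```text
clock: 41.32
position: [0.4234, -0.1317, 0.0578]
tool_rot: [3.141, -0.0, -3.111]
force: [0.2, -0.4, -2.3]
grip_width: 0.0132
finger_force: 107.4
```

```bash
python3 - <<'E' 2>/dev/null
from h import *
st(); togo(-.18,-.105,0)
s=bot.observe()["position"]
for cam in("top","side"):
    f=grab_frame(cam);P=cloud(f)
    c=s[:2]+.11*np.array([np.cos(TH),np.sin(TH)])
    q=P[(abs(P[...,0]-c[0])<.053)&(abs(P[...,1]-c[1])<.055)&(P[...,2]>.025)&(P[...,2]<.06)]
    print(cam,"slab",rect(q[:,:2]),len(q),"want",c.round(4)); A=np.c_[q[:,:2]-q[:,:2].mean(0),np.ones(len(q))]; print("plane",np.linalg.lstsq(A,q[:,2],rcond=None)[0].round(4))
    for k in("red","yellow"):
        F=P[hue(f,k)&(P[...,2]>.05)&(P[...,2]<.083)&(P[...,0]>.5)&(P[...,0]<.61)]; print(k,len(F),w2g(rect(F[:,:2])[0]).round(4))
E
```

```text
{'clock': np.float64(41.325), 'position': array([ 0.4234, -0.1317,  0.0578]), 'tool_rot': array([ 3.1412e+00, -4.0000e-04, -3.1107e+00]), 'force': array([ 0.2024, -0.3807, -2.2905]), 'finger_force': np.float64(107.4158), 'grip_width': np.float64(0.0132)} grill frame [-0.2002 -0.1046] yaw rel -0.0021
tx -0.81 ty -0.01 rz -0.01
top slab (array([ 0.5321, -0.1294]), 92, 84, np.float64(0.029)) 690 want [ 0.5333 -0.128 ]
plane [ 0.0044 -0.0091  0.0409]
red 59 [-0.0619  0.1033]
yellow 48 [-0.062 -0.003]
side slab (array([ 0.5303, -0.1241]), 99, 89, np.float64(0.021)) 690 want [ 0.5333 -0.128 ]
plane [ 0.0071 -0.0329  0.0397]
red 138 [-0.0621  0.1094]
yellow 130 [-0.0626  0.0042]
```

Request:
play_rows --plan '[[[-0.6,0,0],[0,0,0],1],[[-0.6,0,0],[0,0,0],1],[[-0.5,0,0],[0,0,0],1],[[-0.4,0,0],[0,0,0],1],[[-0.4,0,0],[0,0,0],1],[[-0.3,0,0],[0,0,0],1],[[0,0,0],[0,0,0],1]]'

```text
clock: 42.3
position: [0.4939, -0.1293, 0.058]
tool_rot: [3.141, 0.0, -3.11]
force: [-0.0, 0.8, -2.5]
grip_width: 0.0129
finger_force: 107.4
```

Request:
play_rows --plan '[[[-0.4,0,0],[0,0,0],1],[[-0.4,0,0],[0,0,0],1],[[-0.4,0,0],[0,0,0],1],[[-0.4,0,0],[0,0,0],1],[[-0.4,0,0],[0,0,0],1],[[-0.3,0,0],[0,0,0],1],[[-0.2,0,0],[0,0,0],1],[[0,0,0],[0,0,0],1]]'

```text
clock: 43.3
position: [0.5562, -0.1274, 0.058]
tool_rot: [3.142, 0.0, -3.11]
force: [-0.1, 0.1, -3.3]
grip_width: 0.0128
finger_force: 107.4
```

```bash
python3 -c "
from h import *
st(); togo(-.06,-.105,0)"
```

```text
{'clock': np.float64(43.3), 'position': array([ 0.5562, -0.1274,  0.058 ]), 'tool_rot': array([ 3.1415e+00,  1.0000e-04, -3.1099e+00]), 'force': array([-0.0963,  0.1296, -3.2944]), 'finger_force': np.float64(107.3871), 'grip_width': np.float64(0.0128)} grill frame [-0.0673 -0.1047] yaw rel -0.0013
tx -0.29 ty -0.01 rz -0.01
```

Request:
play_rows --plan '[[[-0.12,0,0],[0,0,0],1],[[-0.08,0,0],[0,0,0],1],[[0,0,0.1],[0,0,0],1],[[0,0,0.1],[0,0,0],1],[[-0.08,0,0],[0,0,0],1],[[-0.05,0,0],[0,0,0],1],[[0,0,0],[0,0,0],1]]'

```text
clock: 44.18
position: [0.5625, -0.1274, 0.053]
tool_rot: [-3.141, -0.003, -3.11]
force: [-14.7, -0.1, 13.0]
grip_width: 0.0123
finger_force: 109.9
```

Request:
play_rows --plan '[[[-0.03,0,0],[0,0,0],1],[[0,0,0],[0,0,0],1],[[0.04,0,-0.04],[0,0,0],1],[[0,0,0],[0,0,0],0.3],[[0,0,0],[0,0,0],0.3],[[0,0,0],[0,0,0],0.3],[[0,0,-0.4],[0,0,0],0.3],[[0,0,-1],[0,0,0],0.3],[[0,0,-1],[0,0,0],0.3],[[0.6,0,-1],[0,0,0],0.3],[[1,0,-1],[0,0,0],0.3],[[1,0,-1],[0,0,0],0.3],[[1,0,-1],[0,0,0],0.3],[[1,0,0],[0,0,0],0],[[1,0,0],[0,0,0],0],[[0,0,0],[0,0,0],0]]'

```text
clock: 46.18
position: [0.423, -0.132, 0.2147]
tool_rot: [-3.14, -0.0, -3.111]
force: [-0.5, -0.7, 0.1]
grip_width: 0.0431
finger_force: 0.0
```

```bash
python3 - <<'E' 2>/dev/null
from h import *
st()
f=grab_frame("top");P=cloud(f); save(f,"top2.png",(150,130,510,360),2.2)
for c in("red","yellow","green"):
    F=P[hue(f,c)&(P[...,2]>.05)&(P[...,2]<.083)&(P[...,0]>.5)&(P[...,0]<.61)]
    if len(F)>3: print(c,len(F),rect(F[:,:2]),F[:,2].mean().round(4),w2g(rect(F[:,:2])[0]).round(4))
K=P[(abs(P[...,0]-.684)<.05)&(abs(P[...,1]+.075)<.05)&(P[...,2]>.125)&(P[...,2]<.15)]; print("bar",rect(K[:,:2]))
f=grab_frame("side");P=cloud(f); save(f,"side2.png",(90,140,450,410),2.2)
for c in("red","yellow","green"):
    F=P[hue(f,c)&(P[...,2]>.05)&(P[...,2]<.083)&(P[...,0]>.5)&(P[...,0]<.61)]
    if len(F)>3: print(c,len(F),rect(F[:,:2]),F[:,2].mean().round(4),w2g(rect(F[:,:2])[0]).round(4))
E
```

```text
{'clock': np.float64(46.175), 'position': array([ 0.423 , -0.132 ,  0.2147]), 'tool_rot': array([-3.1401e+00, -1.0000e-04, -3.1105e+00]), 'force': array([-0.5457, -0.7261,  0.1274]), 'finger_force': np.float64(0.0), 'grip_width': np.float64(0.0431)} grill frame [-0.2006 -0.1049] yaw rel -0.0019
red 61 (array([0.5545, 0.0806]), 38, 13, np.float64(-0.025)) 0.0723 [-0.0621  0.1032]
yellow 52 (array([ 0.5584, -0.0255]), 38, 13, np.float64(-0.026)) 0.0728 [-0.0617 -0.003 ]
green 50 (array([ 0.5617, -0.1276]), 38, 12, np.float64(0.036)) 0.0736 [-0.0618 -0.1051]
bar (array([ 0.6846, -0.0746]), 58, 12, np.float64(-0.026))
red 139 (array([0.5542, 0.0872]), 43, 19, np.float64(-0.004)) 0.0658 [-0.0622  0.1098]
yellow 130 (array([ 0.5579, -0.0204]), 42, 21, np.float64(0.002)) 0.0659 [-0.0621  0.0021]
green 111 (array([ 0.5614, -0.1211]), 43, 18, np.float64(-0.026)) 0.0659 [-0.0619 -0.0986]
```

View pics/side2.png

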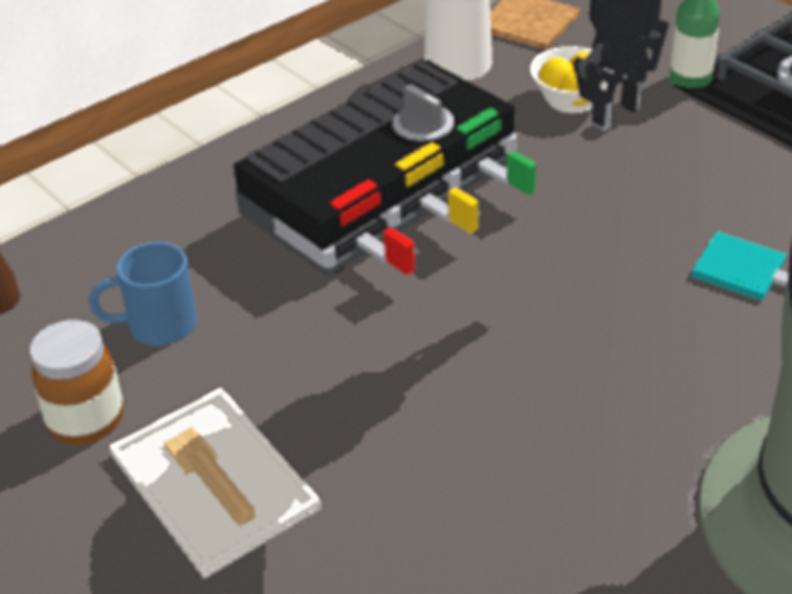

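View pics/top2.png

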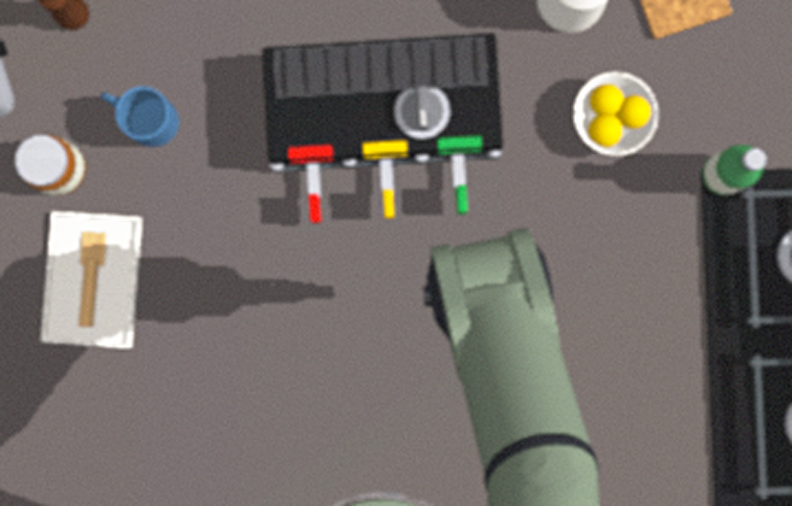

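The views show all three pans home in their own bays and the scraper flat in the tray. The mug, jar, bowl and bottle are untouched. Now the knob.

Request:
play_rows --plan '[[[-0.955,0.18,0],[0,0,0],0],[[-0.955,0.18,0],[0,0,0],0],[[-0.955,0.18,0],[0,0,0],0],[[-0.955,0.18,0],[0,0,0],0],[[-0.955,0.18,0],[0,0,0],0],[[-0.955,0.18,0],[0,0,0],0],[[-0.955,0.18,0],[0,0,0],0],[[-0.955,0.18,0],[0,0,0],0],[[-0.955,0.18,0],[0,0,0],0],[[-0.955,0.18,0],[0,0,0],0],[[-0.955,0.18,0],[0,0,0],0],[[0,0,0],[0,0,0],0]]'

```text
clock: 47.78
position: [0.6863, -0.0724, 0.2133]
tool_rot: [3.14, -0.0, -3.109]
force: [-0.8, 0.3, -0.6]
grip_width: 0.0431
finger_force: 0.0
```

```bash
python3 - <<'E' 2>/dev/null
from h import *
st(); print(bot.observe()["qpos"].round(2))
for cam in("wrist","side"):
    f=grab_frame(cam);P=cloud(f)
    K=P[(abs(P[...,0]-.684)<.05)&(abs(P[...,1]+.075)<.05)&(P[...,2]>.128)&(P[...,2]<.142)]; print(cam,len(K),rect(K[:,:2]),K.mean(0).round(4))
E
```

```text
{'clock': np.float64(47.775), 'position': array([ 0.6863, -0.0724,  0.2133]), 'tool_rot': array([ 3.1403e+00, -2.0000e-04, -3.1089e+00]), 'force': array([-0.7635,  0.267 , -0.6068]), 'finger_force': np.float64(0.0), 'grip_width': np.float64(0.0431)} grill frame [ 0.0646 -0.0541] yaw rel -0.0003
[ 0.42  0.74 -0.69  1.41  0.48  1.16  1.27]
wrist 2016 (array([ 0.6849, -0.0738]), 58, 14, np.float64(0.022)) [ 0.6832 -0.074   0.135 ]
side 91 (array([ 0.6849, -0.0702]), 60, 23, np.float64(0.109)) [ 0.6828 -0.0687  0.1334]
```

Request:
play_rows --plan '[[[0.05,-0.06,1],[0,0,0],0],[[0,0,1],[0,0,0],0],[[0,0,1],[0,0,0],0],[[0,0,0.5],[0,0,0],0],[[0,0,0],[0,0,0],0],[[0,0,0],[0,0,0],1],[[0,0,0],[0,0,0],1],[[0,0,0],[0,0,0],1],[[0,0,0],[0,0,0],1]]' --newtons 60

```text
clock: 49.0
position: [0.6842, -0.0744, 0.1279]
tool_rot: [3.141, 0.001, -3.109]
force: [-2.3, 4.4, 6.6]
grip_width: 0.0128
finger_force: 59.5
```

Request:
play_rows --plan '[[[0,0,0],[0,0,0.8],1],[[0,0,0],[0,0,0.8],1],[[0,0,0],[0,0,0.8],1],[[0,0,0],[0,0,0.8],1],[[0,0,0],[0,0,0.8],1],[[0,0,0],[0,0,0.8],1],[[0,0,0],[0,0,0.8],1],[[0,0,0],[0,0,0.8],1],[[0,0,0],[0,0,0.8],1],[[0,0,0],[0,0,0.8],1],[[0,0,0],[0,0,0],1],[[0,0,0],[0,0,0],1]]'

```text
clock: 50.5
position: [0.6845, -0.0736, 0.1279]
tool_rot: [3.139, -0.001, 1.975]
force: [0.8, 7.1, 5.5]
grip_width: 0.0126
finger_force: 59.1
```

```bash
python3 - <<'E' 2>/dev/null
from h import *
s=st(); print(s["moment"].round(3))
E
```

```text
{'clock': np.float64(50.5), 'position': array([ 0.6845, -0.0736,  0.1279]), 'tool_rot': array([ 3.1391e+00, -8.0000e-04,  1.9746e+00]), 'force': array([0.7542, 7.1069, 5.5465]), 'finger_force': np.float64(59.1387), 'grip_width': np.float64(0.0126)} grill frame [ 0.0627 -0.0552] yaw rel -1.2
[1.223 0.285 0.085]
```

Request:
play_rows --plan '[[[0,0,0],[0,0,0],0.2],[[0,0,0],[0,0,0],0.2],[[0,0,0],[0,0,0],0.2],[[0,0,-0.5],[0,0,0],0.2],[[0,0,-1],[0,0,0],0.2],[[0,0,-1],[0,0,0],0.2],[[0,0,-1],[0,0,0],0.2],[[0,0,-1],[0,0,0],0.2],[[0,0,0],[0,0,0],0.2]]'

```text
clock: 51.62
position: [0.6847, -0.0754, 0.242]
tool_rot: [3.138, 0.002, 1.973]
force: [0.1, -0.3, -0.4]
grip_width: 0.0343
finger_force: 0.0
```

```bash
python3 - <<'E' 2>/dev/null
from h import *
st()
f=grab_frame("wrist");P=cloud(f)
K=P[(abs(P[...,0]-.684)<.05)&(abs(P[...,1]+.075)<.05)&(P[...,2]>.128)&(P[...,2]<.142)]; print(len(K),rect(K[:,:2]))
for cam in ("side","top"):
  f=grab_frame(cam);P=cloud(f)
  if cam=="side": save(f,"side3.png",(90,140,450,410),2.2)
  for c in("red","yellow","green"):
    F=P[hue(f,c)&(P[...,2]>.05)&(P[...,2]<.083)&(P[...,0]>.5)&(P[...,0]<.61)]
    if len(F)>3: print(cam,c,len(F),w2g(rect(F[:,:2])[0]).round(4))
E
```

```text
{'clock': np.float64(51.625), 'position': array([ 0.6847, -0.0754,  0.242 ]), 'tool_rot': array([3.1382e+00, 1.7000e-03, 1.9730e+00]), 'force': array([ 0.0713, -0.3257, -0.4252]), 'finger_force': np.float64(0.0), 'grip_width': np.float64(0.0343)} grill frame [ 0.0628 -0.057 ] yaw rel -1.2016
1599 (array([ 0.6852, -0.0733]), 57, 14, np.float64(-1.161))
side red 135 [-0.0626  0.1088]
side yellow 130 [-0.0617  0.0044]
side green 117 [-0.0613 -0.0991]
top red 56 [-0.0619  0.1035]
top yellow 51 [-0.0618 -0.003 ]
```

View pics/side3.png

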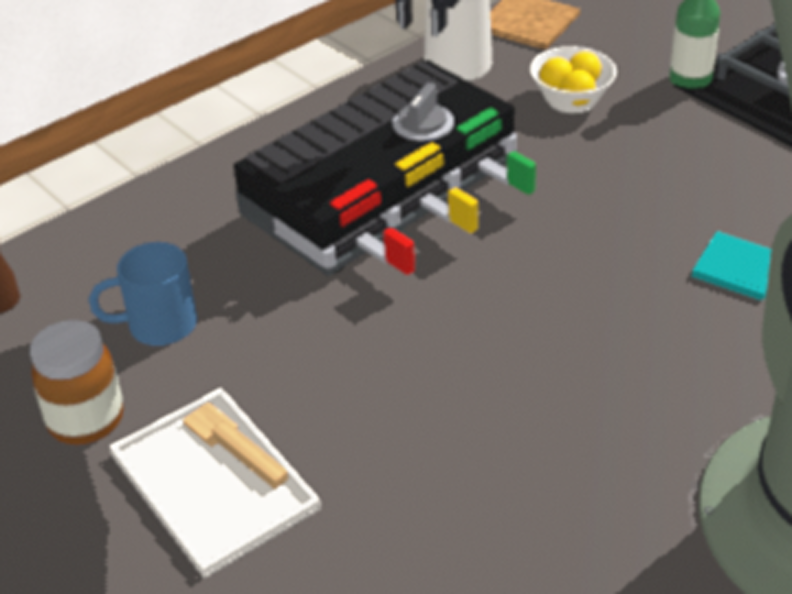

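The knob bar sits at -1.16, about 1.2 rad from its start, so it is on and holding. But the scraper has been knocked aside in the tray, from (210,475) to (235,445). I need to check whether it still lies flat.

```bash
python3 - <<'E' 2>/dev/null
from h import *
for cam in("top","side"):
    f=grab_frame(cam);P=cloud(f);px=f["pixels"].astype(int)
    m=(px[...,0]-px[...,2]>40)&(abs(P[...,0]-.464)<.11)&(abs(P[...,1]-.415)<.09)&(P[...,2]>.005)
    Q=P[m]; print(cam,len(Q),rect(Q[:,:2]),np.percentile(Q[:,2],[3,50,97]).round(4))
    a=rect(Q[:,:2]); u=np.array([np.cos(a[3]),np.sin(a[3])]); l=(Q[:,:2]-a[0])@u
    for t in np.arange(-.06,.07,.02): print(round(t,2),np.median(Q[abs(l-t)<.01][:,2]).round(4),end="; ")
    t=P[(px.min(-1)>140)&(abs(P[...,0]-.464)<.12)&(abs(P[...,1]-.415)<.09)&(P[...,2]>.001)&(P[...,2]<.03)]; T=rect(t[:,:2]); print("tray",T)
    # scraper box in tray frame
    c,s=np.cos(-.093),np.sin(-.093); d=Q[:,:2]-np.array([.464,.4148]); g=np.c_[d[:,0]*c+d[:,1]*s,-d[:,0]*s+d[:,1]*c]; print("tray-frame extent",np.percentile(g,[1,99],0).round(3))
E
```

```text
top 344 (array([0.4784, 0.3727]), 139, 40, np.float64(0.093)) [0.0069 0.0179 0.0314]
-0.06 0.0212; -0.04 0.0204; -0.02 0.019; 0.0 0.0204; 0.02 0.0181; 0.04 0.013; 0.06 0.013; tray (array([0.4638, 0.4149]), 196, 139, np.float64(-0.095))
tray-frame extent [[-0.049 -0.058]
 [ 0.085 -0.015]]
side 624 (array([0.479 , 0.3774]), 147, 39, np.float64(0.026)) [0.0073 0.0169 0.0234]
-0.06 0.02; -0.04 0.0199; -0.02 0.0195; 0.0 0.0201; 0.02 0.0177; 0.04 0.0118; 0.06 0.0113; tray (array([0.4686, 0.4134]), 207, 138, np.float64(-0.092))
tray-frame extent [[-0.053 -0.054]
 [ 0.087 -0.011]]
```

The scraper still lies flat on the tray floor: handle top at about 20 mm, blade at about 12 mm, all of it inside the walls. Everything is in place and the hand is clear, so I hand the job in.

```bash
python3 -c "
from h import *
print(bot.job_done())"
```

```text
the job is handed in; nothing more can be done
None
```

I handed the job in at about 52 s: the one scraper I found lies flat in the tray, the red, yellow and green pans are home in their own bays, and the knob was turned on last and is holding. The scraper was knocked aside inside the tray during the run, but I measured it again before handing in and it was still flat and within the walls.

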